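# Shim a rocking gauge stand

### The arm

A 7-joint arm with a two-finger parallel gripper is mounted at the origin on the work surface. World frame = base frame: x ahead of the robot, y to its left, z up, the work surface at z = 0. Lengths are in mm, angles in rad, forces in N, time in s.
With the tool pointing down it reaches from about 400 to 875 mm from the base axis. Payload 4.4 kg.
Tool frame: the origin (TCP) lies on the centre line of the jaws, within the pads' length; the fingertips stand 14 mm ahead of it and the grasp point (between the pads) lies 5 mm behind it; z points along the fingers, x is the direction in which the jaws open and shut, and the axes are right-handed (so a half turn about z gives the same grasp; the last joint's range is limited). The gripper opens to 85 mm and grips with 20 to 120 N. Pads are 22 mm wide; open, the fingers measure 114 mm over their backs; the gripper's body (76 mm by 85 mm) begins 54 mm behind the grasp point. The pads swing forward as they close: fully open they stand 13 mm farther back than shut.
Start: joints at [-1.376, 0.628, 0.038, 1.517, -0.027, 0.996, -0.02], TCP at [167.58, 628.04, 245.313] pointing down, gripper open.
Joint ranges: [-3.06, 3.06], [-0.37, 2.12], [-1.25, 1.32], [0.18, 2.47], [-1.1, 4.24], [0.23, 1.98], [-2.94, 2.94]. Speed limits (rad/s): [2.57, 2.57, 3.14, 3.14, 3.14, 3.14, 3.14].

### API

Orientations are given as [roll, pitch, yaw] about the fixed x, y, z axes, in that order (R = Rz(yaw) Ry(pitch) Rx(roll)).
In Python, from cell import ctrl gives the robot as it stands.
- The arm moves only by the tool send_rows, never from a script. Its argument "commands" is a list of rows, each a list of 5 numbers: the finger opening in mm, from 0 to 85.4, then the shift along the tool's x, y, z in mm, then the turn about the tool's z in degrees. In form: [[grip, x, y, z, roll], ...]. A call has 1 to 5 rows; each row is the pose to reach, as a shift and turn from the pose measured when the call began, along the tool's axes at that moment; what a row does not reach only later rows make up. A row lasts 1/10 s, in which the tool goes at most 50 mm and 8.59 degrees, less where a joint would pass 70% of its speed; a pose out of reach is approached as far as the arm can. A call with a gripper value outside its range is refused whole. The fingers move at their own pace and stop on an object; the grip force is fixed at half the most. Time passes only in rows, so rows that repeat a pose let the fingers close. It gives the time, the measured TCP pose, the force and the opening at its end, in the units of the state.
- ctrl.read_state(): the state, without advancing time (a new reading comes with each control period).
- ctrl.get_image(name): name is "side" or "top" or "wrist"; returns the picture (384x512x3 uint8, red, green, blue); there is no depth.
- ctrl.camera_params(name): a dict with "fx", "fy", "cx", "cy" (pixels), "cam_to_world" (4x4, takes a point from camera to world coordinates). Camera axes: x right, y down, z forward; pixel columns grow to the right and rows downward; lengths in mm; the calibration is good to about 2 mm. A picture is of the moment at which its call begins: read the wrist's pose just before it. camera_params takes no time and is no camera call; for the wrist camera it gives the pose at the moment of the call.
- ctrl.finish_job(): hands the job in, once; it reports no verdict.
The state is a dict: "clock": time; "qpos": joint angles; "qd": joint speeds; "tau": joint torques, N m; "eef_pos": TCP position; "tool_rot": TCP orientation; "force": force on the tool from outside, world axes, zero at the start; "torque": the same for the moment, N m; "width": finger opening in mm.
Only numpy, scipy, OpenCV 4.12 (cv2) and the standard library are available. Lean on these libraries where they do the work, as an engineer would, in place of code of your own. Each camera call takes 0.05 s, during which the arm holds its last target.

### The job

The dial gauge stand rocks because one foot is short: slide the wooden wedge across the table with the fingertips, thin end first, under the short foot until it is snug and carries that foot. Then press down on the corner of the base above that foot to check that it no longer rocks, and take the hand away. Do not pinch or lift the wedge or the stand, leave the stand where it is and keep it level, and leave the other things in place.

Things in the scene. Friction and masses are not known exactly. Their poses are not given: they have to be found in the camera images.
- stand: Dial gauge stand, 4-6 kg, loose: grey base 240 (x) by 180 mm (y), underside 30, top 52 mm above the table; feet at x = +-100, y = +-70 mm; column 254 mm high at x = +55, y = +42 mm, dial over a round anvil at x = -42, y = +42 mm. Rocks onto its short foot when 3 to 4.5 N presses that corner; slides when pushed sideways with over about 15 N. Origin: centre of the base, at table height; z up.
- short_foot (a point): Lowest point of the short foot (stand's x = -100, y = -70 mm): bare steel, 24 mm across with a round end, without the black rubber cap of the other three (28 mm across). It hangs 8 mm clear of the table. The wedge lies on the stand's -y side and goes under along the stand's +y, where there is free room beyond the foot.
- foot_corner (a point): Place to press: flat top of the base above the short foot, 52 mm above the table, 20 mm in from both edges of the corner. A check press is 5 to 25 N, within 40 mm of here, for half a second; over 60 N is too much. Properly shimmed, the corner does not give.
- wedge: Wooden wedge, 90 g, 110 mm long (x), 40 mm wide. Origin: middle of its underside. Thin tip (1.5 mm) at x = +55 mm; its top slopes up evenly to 16 mm at x = -25 mm. Its x starts within 0.2 rad of the stand's +y, the tip 40 to 75 mm short of the foot centre, up to 10 mm aside. The slope meets the foot when the foot is near x = +19 mm of the wedge and within 18 mm of its centre line.
- wedge_heel (a point): Middle of the wedge's flat upright end face (x = -55 mm, 13 mm above the table), the face to push. The heel is a 26 mm high, 40 mm wide block, x = -55 to -25 mm. The wedge slides freely at about 1 N; a push of 8 to 12 N against the foot makes it snug, and friction then keeps it there.
- offcut: Bystander: a rectangular wood offcut, 85 x 40 mm, 18 mm high, lying flat near the wedge; no taper. Origin: centre of its underside.
- bushing: Bystander: upright steel ring, 42 mm across, 30 mm high, near the wedge. Origin: centre of its underside.
- driver: Bystander: screwdriver 150 mm long lying near the wedge. Origin: middle of it, at table height.
- can: Bystander: grey metal can, 56 mm across, 160 mm high. Origin: centre of its underside.
- mug: Bystander: white mug, 80 mm across, 95 mm high. Origin: centre of its underside.
- jar: Bystander: glass jar, 70 mm across, 80 mm high. Origin: centre of its underside.
- carton: Bystander: small closed carton 130 x 100 x 70 mm high. Origin: centre of its underside.
- spanner: Bystander: 180 mm spanner lying flat. Origin: middle of it, at table height.

How it is judged:
By the outcome, as a careful person would: the job done as asked, in the order asked, and still so for the second after the job is handed in, with the robot touching nothing.
It also fails if it takes over 48 s, if anything falls off the work surface, if the arm or the gripper's body presses on something with over 40 N, if the wrist force passes 120 N, or if a joint passes its speed limit or range.

## Working session

There is one attempt and no reset: what is moved stays moved. The work goes in short steps, Python scripts to look and compute and a tool call to move; the robot and the scene stay as the last step left them, time stands still between calls to the robot, and variables do not carry over. Pictures are saved under pics/ and viewed, and the job is handed in when it is done.

Besides the shell and the picture viewer there is one more tool, called in YAML: its name, and indented under it one key for each argument. send_rows: Moves the arm, as the interface text tells. Its arguments: {"type":"object","properties":{"commands":{"type":"array"}},"required":["commands"]}

```bash
mkdir -p pics; python3 - <<'E'
from cell import ctrl
import cv2,numpy as np
s=ctrl.read_state();print({k:np.round(v,3).tolist() for k,v in s.items()})
for n in("side","top","wrist"):
    p=ctrl.camera_params(n);print(n,p['fx'],p['fy'],p['cx'],p['cy'],np.round(p['cam_to_world'],3).tolist())
    im=ctrl.get_image(n);cv2.imwrite(f"pics/{n}0.png",im[...,::-1])
E
```

```text
{'clock': 0.0, 'qpos': [-1.376, 0.629, 0.038, 1.518, -0.027, 0.996, -0.02], 'qd': [-0.001, 0.0, -0.0, -0.0, -0.0, -0.0, -0.0], 'tau': [0.0, -56.34, 1.226, -19.345, 0.011, 0.01, -0.0], 'eef_pos': [167.379, 627.435, 244.386], 'tool_rot': [3.142, 0.002, 1.31], 'force': [0.887, 0.616, -0.041], 'torque': [0.024, -0.04, 0.028], 'width': 85.281}
side 398.86880081642676 398.86880081642676 252.02154707939928 191.52334144907763 [[0.846, -0.368, 0.385, 142.646], [-0.533, -0.569, 0.626, -699.674], [-0.011, -0.735, -0.678, 819.765], [0.0, 0.0, 0.0, 1.0]]
top 375.97918627294314 375.97918627294314 252.166693680427 191.61493156265502 [[-0.003, -0.985, 0.174, 332.867], [-1.0, 0.002, -0.005, 16.941], [0.005, -0.174, -0.985, 1358.966], [0.0, 0.0, 0.0, 1.0]]
wrist 288.3212946259928 288.3212946259928 258.5967424038883 188.80627355170225 [[0.257, 0.929, 0.266, 99.937], [0.966, -0.247, -0.072, 646.15], [-0.002, 0.276, -0.961, 372.841], [0.0, 0.0, 0.0, 1.0]]
```

View pics/side0.png

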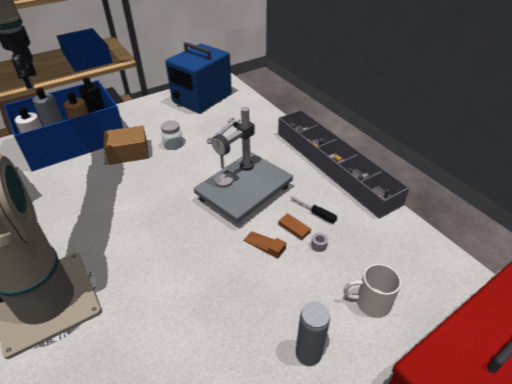

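View pics/top0.png

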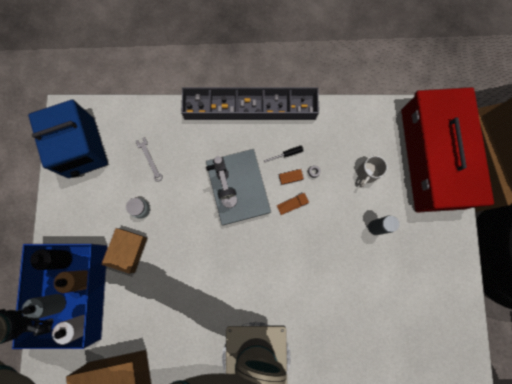

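View pics/wrist0.png

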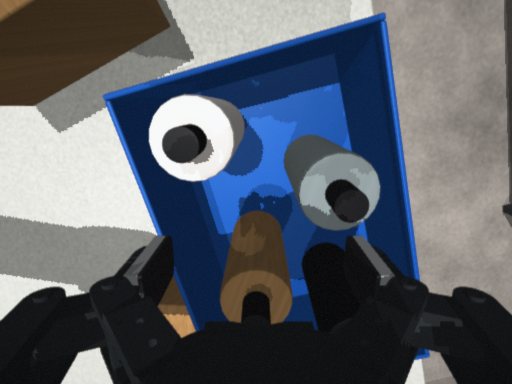

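The top view has world +x up and +y left. The stand is near pixel (240,187), the wedge near (293,203) with its heel on the right, the offcut at (291,176), the bushing at (314,171) and the driver at (285,154). I'll zoom in and mask next.

```bash
cat > h.py <<'E'
import numpy as np,cv2
from cell import ctrl
def ray(p,uv):
    T=np.array(p['cam_to_world']);d=T[:3,:3]@np.array([(uv[0]-p['cx'])/p['fx'],(uv[1]-p['cy'])/p['fy'],1]);return T[:3,3],d
def onz(p,uv,z):
    o,d=ray(p,uv);return o+d*(z-o[2])/d[2]
def proj(p,X):
    T=np.array(p['cam_to_world']);c=T[:3,:3].T@(np.array(X)-T[:3,3]);return np.array([p['fx']*c[0]/c[2]+p['cx'],p['fy']*c[1]/c[2]+p['cy']])
def tri(p1,a,p2,b):
    o1,d1=ray(p1,a);o2,d2=ray(p2,b);t=np.linalg.lstsq(np.c_[d1,-d2],o2-o1,rcond=None)[0]
    A=o1+d1*t[0];B=o2+d2*t[1];return (A+B)/2,np.linalg.norm(A-B)
E
python3 - <<'E'
import cv2,numpy as np
from h import *
t=cv2.imread('pics/top0.png');s=cv2.imread('pics/side0.png')
cv2.imwrite('pics/topz.png',cv2.resize(t[135:235,195:328],None,fx=6,fy=6,interpolation=cv2.INTER_CUBIC))
cv2.imwrite('pics/sidez.png',cv2.resize(s[140:260,185:345],None,fx=5,fy=5,interpolation=cv2.INTER_CUBIC))
for n,im in(('top',t),('side',s)):
    p=ctrl.camera_params(n)
    h=cv2.cvtColor(im,cv2.COLOR_BGR2HSV)
    m=cv2.inRange(h,(3,110,60),(20,255,255))
    c,_=cv2.findContours(m,0,2)
    for k in c:
        if 60<cv2.contourArea(k)<800:
            r=cv2.minAreaRect(k);b=cv2.boxPoints(r);print(n,'wood',cv2.contourArea(k),np.round(r[0],1),[(np.round(x,1).tolist(),np.round(onz(p,x,9)[:2]).tolist()) for x in b])
E
```

```text
top wood 271.0 [292.4 203.8] [([276.79998779296875, 205.60000610351562], [520.0, -79.0]), ([303.20001220703125, 192.39999389648438], [568.0, -176.0]), ([308.0, 202.0], [533.0, -192.0]), ([281.6000061035156, 215.1999969482422], [485.0, -96.0])]
top wood 193.5 [290.7 176.4] [([278.79998779296875, 174.3000030517578], [636.0, -88.0]), ([300.20001220703125, 168.89999389648438], [656.0, -167.0]), ([302.6000061035156, 178.60000610351562], [620.0, -175.0]), ([281.20001220703125, 183.89999389648438], [600.0, -96.0])]
top wood 449.5 [494.2 155.6] [([473.5, 109.19999694824219], [889.0, -832.0]), ([483.29998779296875, 105.9000015258789], [902.0, -871.0]), ([515.0, 202.0], [531.0, -946.0]), ([505.1000061035156, 205.3000030517578], [520.0, -909.0])]
side wood 475.5 [264.9 241.7] [([243.8000030517578, 240.39999389648438], [484.0, -100.0]), ([251.1999969482422, 225.60000610351562], [528.0, -66.0]), ([286.0, 243.0], [572.0, -168.0]), ([278.6000061035156, 257.79998779296875], [528.0, -197.0])]
side wood 362.0 [293.9 225.7] [([277.29998779296875, 222.5], [595.0, -95.0]), ([285.20001220703125, 211.10000
[... 274 characters left out ...]
.0]), ([85.80000305175781, 114.0], [302.0, 768.0]), ([67.30000305175781, 117.69999694824219], [236.0, 780.0])]
side wood 423.0 [17.5 82.5] [([-0.0, 62.0], [87.0, 1457.0]), ([35.0, 62.0], [226.0, 1364.0]), ([35.0, 103.0], [153.0, 964.0]), ([0.0, 103.0], [35.0, 1042.0])]
side wood 674.5 [58.  68.3] [([31.600000381469727, 83.69999694824219], [172.0, 1144.0]), ([33.599998474121094, 49.79999923706055], [247.0, 1516.0]), ([84.30000305175781, 52.79999923706055], [449.0, 1339.0]), ([82.30000305175781, 86.69999694824219], [349.0, 996.0])]
side wood 110.0 [121.  57.] [([106.0, 52.0], [541.0, 1289.0]), ([116.0, 42.0], [621.0, 1381.0]), ([136.0, 62.0], [625.0, 1100.0]), ([126.0, 72.0], [551.0, 1026.0])]
```

View pics/topz.png

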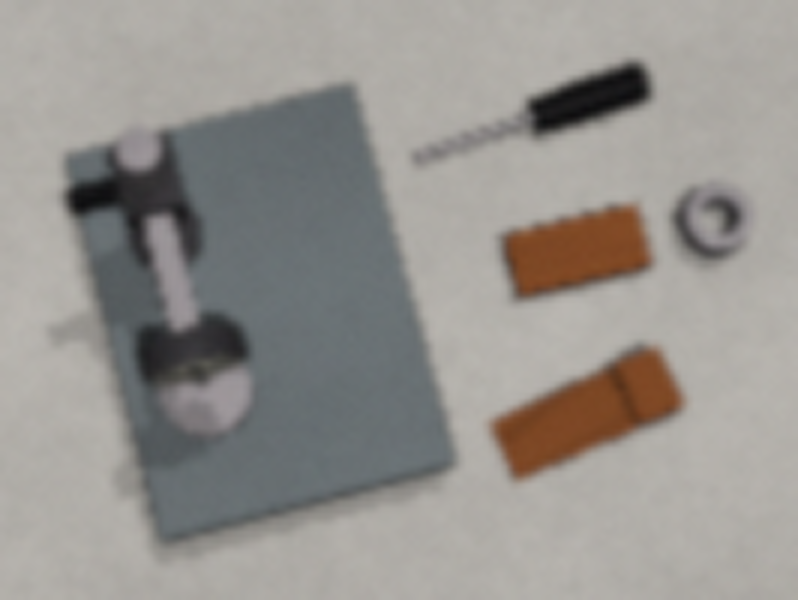

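View pics/sidez.png

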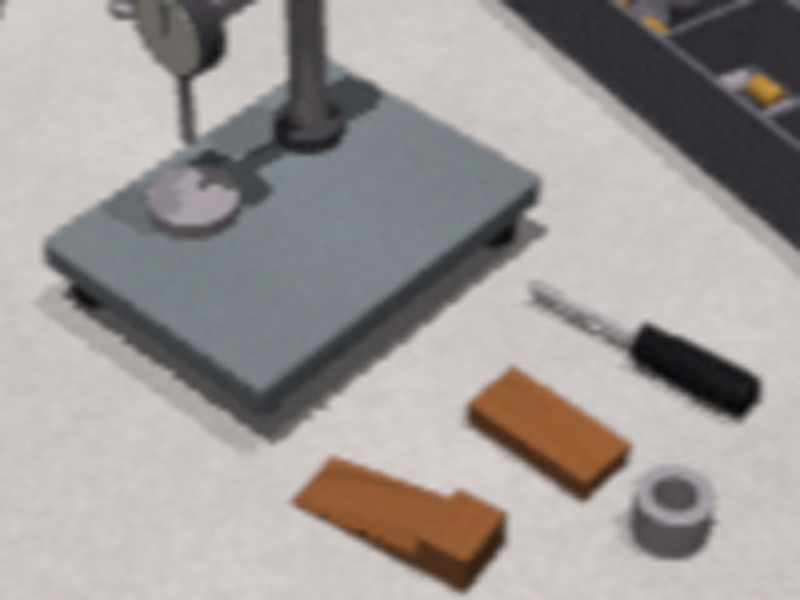

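```bash
python3 - <<'E'
from h import *
pt=ctrl.camera_params('top');ps=ctrl.camera_params('side')
T=lambda U:((U[0]+.5)/6-.5+195,(U[1]+.5)/6-.5+135)
S=lambda U:((U[0]+.5)/5-.5+185,(U[1]+.5)/5-.5+140)
c=[(66,155),(352,86),(455,465),(165,542)]
W=np.array([onz(pt,T(x),52) for x in c]);print(W.round(1))
print([np.linalg.norm(W[i]-W[(i+1)%4]).round(1) for i in range(4)])
cs=[(540,182),(262,394),(47,246)]
Ws=np.array([onz(ps,S(x),52) for x in cs]);print(Ws.round(1),np.linalg.norm(np.diff(Ws,axis=0),axis=1))
for a,b in zip(c[1:],cs): print(tri(pt,T(a),ps,S(b)))
cen=W.mean(0);yaw=[np.arctan2(*(W[i]-W[j])[[1,0]]) for i,j in((0,3),(1,2))]+[np.arctan2(-(W[i]-W[j])[0],(W[i]-W[j])[1]) for i,j in((0,1),(3,2))]
print(cen,yaw)
print('wedge top')
w=[((495,425),2),((517,478),2),((657,346),26),((684,405),26),((614,366),26),((640,426),26)]
for u,z in w: print(onz(pt,T(u),z).round(1))
ws=[((332,458),2),((294,500),2),((504,515),26),((465,565),26),((463,492),26),((418,544),26)]
print('wedge side')
for u,z in ws: print(onz(ps,S(u),z).round(1))
for (a,_),(b,_) in zip(w,ws): print(tri(pt,T(a),ps,S(b)))
E
```

```text
[[677.7 177.   52. ]
 [720.1   6.2  52. ]
 [491.1 -53.2  52. ]
 [446.6 115.3  52. ]]
[np.float64(176.0), np.float64(236.6), np.float64(174.2), np.float64(239.1)]
[[716.5   2.3  52. ]
 [490.  -57.1  52. ]
 [445.8 110.5  52. ]] [234.11221353 173.25974338]
(array([720.78489071,   6.46287105,  47.32389955]), np.float64(1.5786761636942737))
(array([491.79284669, -53.46006083,  47.73051353]), np.float64(0.28228800236376217))
(array([447.34092918, 115.54559496,  47.24287492]), np.float64(0.6289992668441124))
[583.89664686  61.30961422  52.        ] [np.float64(0.26093085245417863), np.float64(0.2535727153929882), np.float64(0.2437049353826073), np.float64(0.2583489924932804)]
wedge top
[521.6 -80.4   2. ]
[489.2 -93.3   2. ]
[ 565.9 -176.6   26. ]
[ 530.1 -191.8   26. ]
[ 553.8 -150.5   26. ]
[ 517.5 -165.2   26. ]
wedge side
[520.3 -77.4   2. ]
[487.3 -91.7   2. ]
[ 562.9 -176.7   26. ]
[ 527.4 -192.6   26. ]
[ 554.  -152.6   26. ]
[ 515.  -168.7   26. ]
(array([520.10212716, -79.79709929,   4.83371872]), np.float64(2.288607158102408))
(array([487.98650841, -92.77070781,   3.02046188]), np.float64(2.3581945240197038))
(array([ 564.89074148, -176.2654176 ,   24.76189742]), np.float64(2.628092944585146))
(array([ 529.36535351, -191.695253  ,   24.07442578]), np.float64(2.147582939350171))
(array([ 554.60523349, -151.0131578 ,   23.91418401]), np.float64(1.038553238043267))
(array([ 517.67073357, -165.65657305,   21.34206206]), np.float64(0.954991729667765))
```

Estimated poses: stand centre near (583.5, 60) with yaw 0.254, and short foot near (504, -33). The wedge heel face is at about (547, -184), yawed about 0.16 from the stand's +y. Pushing along the stand's +y with fingers aligned to the stand squares the wedge up, with the foot within about 4 mm of its centre line. I'll rise first, then swing around.

```bash
cat >> h.py <<'E'
from scipy.spatial.transform import Rotation as Ro
YAW=0.254
u=np.array([-np.sin(YAW),np.cos(YAW),0]);a=np.array([np.cos(YAW),np.sin(YAW),0])
C=np.array([583.5,60,0.]);F=C-100*a-70*u
def to(X,yaw=YAW):
    s=ctrl.read_state();R=Ro.from_euler('xyz',s['tool_rot']).as_matrix()
    d=R.T@(np.array(X)-s['eef_pos']);print('shift',d.round(1),'roll',round(np.degrees(s['tool_rot'][2]-yaw),1))
def where():
    s=ctrl.read_state();r=s['eef_pos']-F
    print('t',round(s['clock'],2),'pos',np.round(s['eef_pos'],1),'along',round(r@u,1),'aside',round(r@a,1),'rot',np.round(s['tool_rot'],4),'f_u',round(s['force']@u,1),'f_a',round(s['force']@a,1),'fz',round(s['force'][2],1),'w',round(s['width'],1))
E
python3 -c "
from h import *
print(F);where();to([167,628,410]);to([420,200,410]);to([420,200,410],1.31-.6);print(F-205*u)"
```

```text
[504.29792763 -32.88181594   0.        ]
t 0.15 pos [167.5 627.6 244.6] along 723.9 aside -160.1 rot [3.1416e+00 1.4000e-03 1.3100e+00] f_u -0.1 f_a 0.2 fz 0.0 w 85.1
shift [   0.    -0.5 -165.4] roll 60.5
shift [-348.3  354.3 -164.9] roll 60.5
shift [-348.3  354.3 -164.9] roll 34.4
[ 555.80983961 -231.30440267    0.        ]
```

send_rows:
  commands:
    - [40,0,0,-50,0]
    - [20,0,0,-100,0]
    - [10,0,0,-150,0]
    - [10,0,0,-165,0]

```text
clock: 0.55
eef_pos: [168.1, 629.6, 415.8]
tool_rot: [-3.141, -0.008, 1.31]
force: [0.1, 0.1, -0.4]
width: 28.3
```

```bash
python3 -c "
from h import *
where();to([420,200,410])"
```

```text
t 0.55 pos [168.1 629.6 415.8] along 725.7 aside -158.9 rot [-3.1414 -0.0082  1.3098] f_u 0.1 f_a 0.1 fz -0.4 w 28.3
shift [-350.1  354.2    2.9] roll 60.5
```

send_rows:
  commands:
    - [10,-35,35,0,0]
    - [10,-70,70,0,0]
    - [10,-105,106,0,0]
    - [10,-140,142,0,0]
    - [10,-175,177,0,0]

```text
clock: 1.05
eef_pos: [294.6, 412.8, 414.2]
tool_rot: [-3.141, -0.008, 1.31]
force: [1.6, 0.3, 1.0]
width: 9.8
```

send_rows:
  commands:
    - [10,-35,35,0,6]
    - [10,-70,70,0,12]
    - [10,-105,106,0,18]
    - [10,-140,142,0,24]
    - [10,-175,177,0,30]

```text
clock: 1.55
eef_pos: [420.5, 197.1, 412.9]
tool_rot: [-3.137, -0.007, 0.782]
force: [1.1, 0.5, 0.8]
width: 10.0
```

```bash
python3 -c "
from h import *
where();to([480,-20,410]);to([556,-231,300])"
```

```text
t 1.55 pos [420.5 197.1 412.9] along 243.7 aside -23.3 rot [-3.1372 -0.0073  0.7823] f_u 0.2 f_a 1.1 fz 0.8 w 10.0
shift [-110.8  195.9    1.2] roll 30.3
shift [-206.5  399.6  109.6] roll 30.3
```

send_rows:
  commands:
    - [10,-22,40,0,6]
    - [10,-44,80,0,12]
    - [10,-66,120,0,18]
    - [10,-88,160,0,24]
    - [10,-110,196,0,30]

```text
clock: 2.05
eef_pos: [480.8, -21.6, 411.2]
tool_rot: [-3.134, -0.004, 0.254]
force: [1.2, 0.2, 0.2]
width: 10.0
```

```bash
python3 -c "
from h import *
where();to([556,-231,300])"
```

```text
t 2.05 pos [480.8 -21.6 411.2] along 16.9 aside -19.9 rot [-3.1342 -0.0045  0.2538] f_u -0.1 f_a 1.2 fz 0.2 w 10.0
shift [ 19.7 222.4 109.7] roll -0.0
```

send_rows:
  commands:
    - [10,4,44,0,0]
    - [10,8,88,10,0]
    - [10,12,130,35,0]
    - [10,16,175,60,0]
    - [10,20,215,85,0]

```text
clock: 2.55
eef_pos: [554.8, -225.7, 323.6]
tool_rot: [-3.134, -0.005, 0.254]
force: [0.9, 0.8, 0.9]
width: 9.8
```

```bash
python3 - <<'E'
from h import *
where();p=ctrl.camera_params('wrist')
im=ctrl.get_image('wrist');cv2.imwrite('pics/w1.png',im[...,::-1])
np.save('w1.npy',np.array(p['cam_to_world']))
to([556,-231,300])
E
```

```text
t 2.55 pos [ 554.8 -225.7  323.6] along -199.3 aside 0.4 rot [-3.1342 -0.0047  0.2539] f_u 0.5 f_a 1.0 fz 0.9 w 9.8
shift [ 3.2 -1.1 18.7] roll -0.4
```

View pics/w1.png

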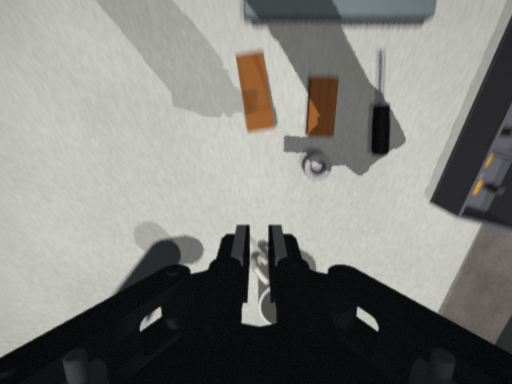

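Wrist view: wedge heel end at pixels (248,131)-(275,126), tip at (237,55)-(262,50). The stand's near edge is at rows 17-22 with the short-foot corner near (245,15). The edge is horizontal, so the tool is aligned with the stand.

```bash
python3 - <<'E'
from h import *
p=ctrl.camera_params('wrist');p['cam_to_world']=np.load('w1.npy')
for n,uv,z in [('tipL',(236.5,55),2),('tipR',(262,50),2),('heelL',(248.5,131.5),26),('heelR',(275.5,126.5),26),('corner top',(244.5,15),52),('corner top R',(436,14),52),('bush',(316,165),30),('tipmid',(249,52.5),2)]:
    X=onz(p,uv,z);print(n,X.round(1),'along',round((X-F)@u,1),'aside',round((X-F)@a,1))
im=cv2.imread('pics/w1.png');cv2.imwrite('pics/w1z.png',cv2.resize(im[0:150,225:345],None,fx=4,fy=4,interpolation=cv2.INTER_CUBIC))
E
```

```text
tipL [489.6 -94.6   2. ] along -56.1 aside -29.7
tipR [523.4 -79.    2. ] along -49.4 aside 6.9
heelL [ 532.7 -193.2   26. ] along -162.3 aside -12.8
heelR [ 568.9 -176.4   26. ] along -155.2 aside 26.4
corner top [493.9 -55.1  52. ] along -18.9 aside -15.6
corner top R [722.7   5.9  52. ] along -17.4 aside 221.2
bush [ 641.9 -215.2   30. ] along -211.0 aside 87.4
tipmid [506.2 -86.9   2. ] along -52.7 aside -11.8
```

View pics/w1z.png

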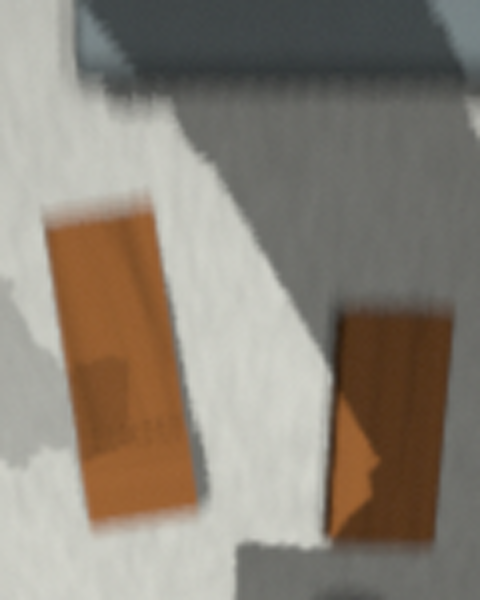

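```bash
python3 -c "
from h import *
X=F-202*u+1*a;X[2]=22;where();to(X)"
```

```text
t 2.6 pos [ 553.3 -232.9  318.7] along -205.9 aside -2.9 rot [-3.1383e+00  2.7000e-03  2.4650e-01] f_u -5.9 f_a 0.7 fz -1.5 w 9.8
shift [  4.6  -3.  296.7] roll -0.4
```

send_rows:
  commands:
    - [10,2,-1,50,0]
    - [10,4,-3,100,0]
    - [10,4,-3,150,0]
    - [10,4,-3,200,0]
    - [10,4,-3,230,-0.4]

```text
clock: 3.1
eef_pos: [554.2, -227.1, 85.5]
tool_rot: [-3.136, 0.005, 0.254]
force: [0.4, 0.3, -0.6]
width: 10.0
```

send_rows:
  commands:
    - [10,0,0,0,0]
    - [10,0,0,0,0]

```text
clock: 3.3
eef_pos: [553.8, -226.9, 85.4]
tool_rot: [-3.135, 0.007, 0.254]
force: [0.5, -0.6, 0.3]
width: 10.1
```

```bash
python3 -c "
from h import *
X=F-202*u+1*a;X[2]=22;where();to(X)"
```

```text
t 3.3 pos [ 553.8 -226.9   85.4] along -200.2 aside -0.8 rot [-3.1349  0.007   0.2538] f_u -0.7 f_a 0.3 fz 0.3 w 10.1
shift [ 2.3  2.2 63.4] roll -0.0
```

send_rows:
  commands:
    - [10,2,2,25,0]
    - [10,2,2,45,0]
    - [10,2,2,58,0]
    - [10,2,2,64,0]
    - [10,2,2,64,0]

```text
clock: 3.8
eef_pos: [556.2, -228.3, 22.1]
tool_rot: [-3.136, 0.006, 0.254]
force: [0.9, -0.1, 0.5]
width: 9.6
```

```bash
python3 - <<'E'
from h import *
where()
im=ctrl.get_image('side');cv2.imwrite('pics/s2.png',cv2.resize(im[130:290,170:370,::-1],None,fx=4,fy=3.75,interpolation=cv2.INTER_CUBIC))
E
```

```text
t 3.8 pos [ 556.2 -228.3   22.1] along -202.1 aside 1.1 rot [-3.1355  0.0062  0.2538] f_u -0.3 f_a 0.8 fz 0.5 w 9.6
```

View pics/s2.png

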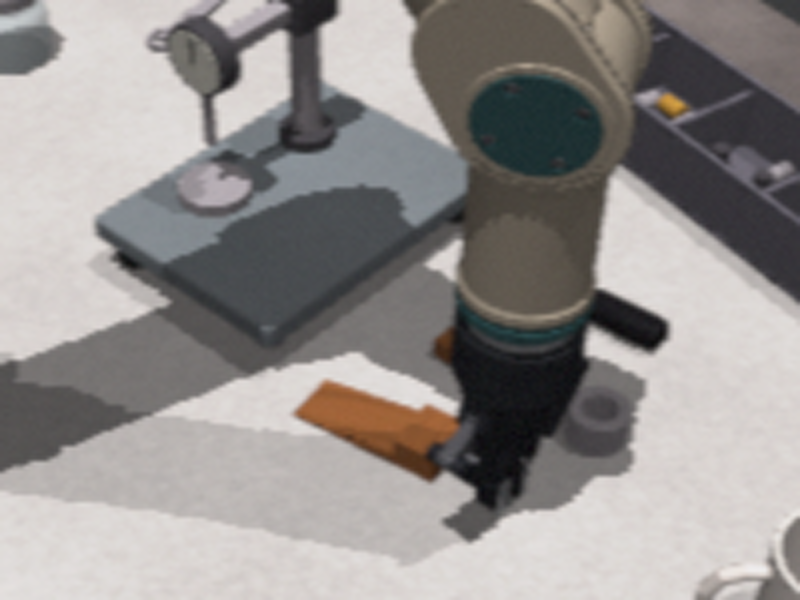

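The fingers are down behind the heel, with the bushing clear. Pushing along the stand's +y now.

send_rows:
  commands:
    - [10,0,-8,0,0]
    - [10,0,-16,0,0]
    - [10,0,-24,0,0]
    - [10,0,-30,0,0]
    - [10,0,-36,0,0]

```text
clock: 4.35
eef_pos: [547.4, -193.0, 22.8]
tool_rot: [-3.136, 0.005, 0.254]
force: [0.8, -1.0, -0.2]
width: 10.2
```

send_rows:
  commands:
    - [10,0,-5,0,0]
    - [10,0,-10,0,0]
    - [10,0,-15,0,0]
    - [10,0,-20,0,0]
    - [10,0,-25,0,0]

```text
clock: 4.85
eef_pos: [540.9, -168.5, 22.9]
tool_rot: [-3.136, 0.006, 0.254]
force: [0.4, -0.7, 0.3]
width: 10.0
```

```bash
python3 - <<'E'
from h import *
where()
im=ctrl.get_image('side');cv2.imwrite('pics/s3.png',cv2.resize(im[130:290,170:370,::-1],None,fx=4,fy=3.75,interpolation=cv2.INTER_CUBIC))
im=ctrl.get_image('wrist');cv2.imwrite('pics/w3.png',im[...,::-1])
E
```

```text
t 4.85 pos [ 540.9 -168.5   22.9] along -140.5 aside 1.4 rot [-3.1364  0.0055  0.2541] f_u -0.7 f_a 0.2 fz 0.3 w 10.0
```

View pics/s3.png

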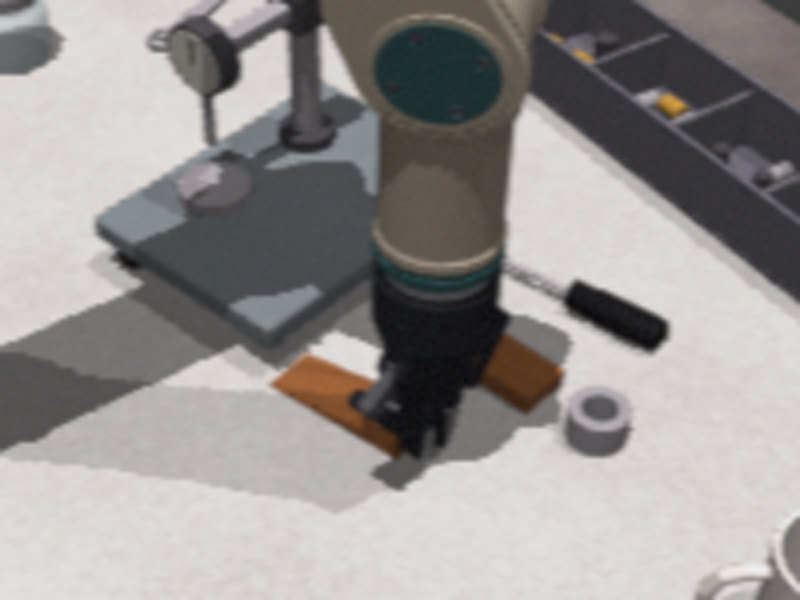

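View pics/w3.png

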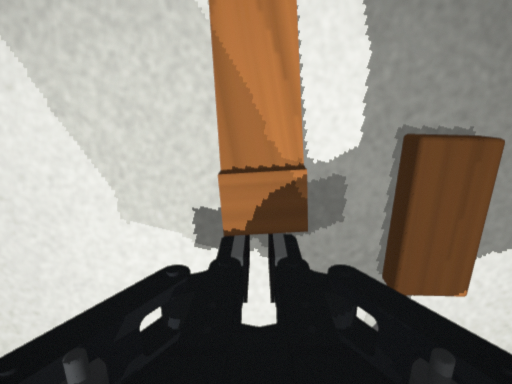

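Wrist view: heel end at (224,235)-(307,231), nearly flush with the fingertips and centred within about 2 mm. The offcut is clear. I'll continue.

send_rows:
  commands:
    - [10,0,-5,0,0]
    - [10,0,-10,0,0]
    - [10,0,-15,0,0]
    - [10,0,-20,0,0]
    - [10,0,-25,0,0]

```text
clock: 5.45
eef_pos: [534.4, -142.9, 23.0]
tool_rot: [-3.135, 0.006, 0.255]
force: [0.3, -0.2, -0.5]
width: 9.9
```

send_rows:
  commands:
    - [10,0,-4,0,0]
    - [10,0,-8,0,0]
    - [10,0,-12,0,0]

```text
clock: 5.75
eef_pos: [531.3, -130.9, 23.0]
tool_rot: [-3.135, 0.006, 0.255]
force: [-0.0, -0.7, 0.2]
width: 9.8
```

```bash
python3 - <<'E'
from h import *
where()
im=ctrl.get_image('side');cv2.imwrite('pics/s4.png',cv2.resize(im[130:290,170:370,::-1],None,fx=4,fy=3.75,interpolation=cv2.INTER_CUBIC))
p=ctrl.camera_params('wrist');im=ctrl.get_image('wrist');cv2.imwrite('pics/w4.png',im[...,::-1]);np.save('w4.npy',p['cam_to_world'])
E
```

```text
t 5.75 pos [ 531.3 -130.9   23. ] along -101.6 aside 1.5 rot [-3.135   0.0059  0.2553] f_u -0.7 f_a -0.2 fz 0.2 w 9.8
```

View pics/s4.png

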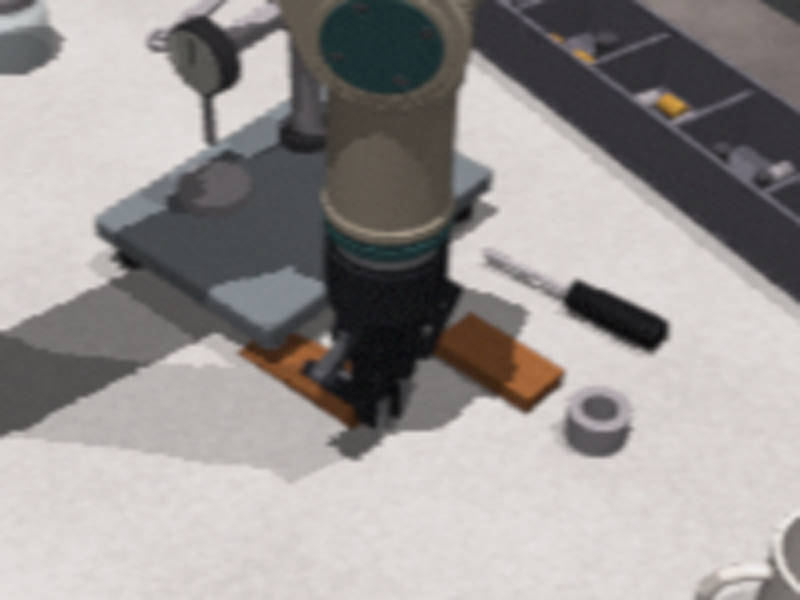

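View pics/w4.png

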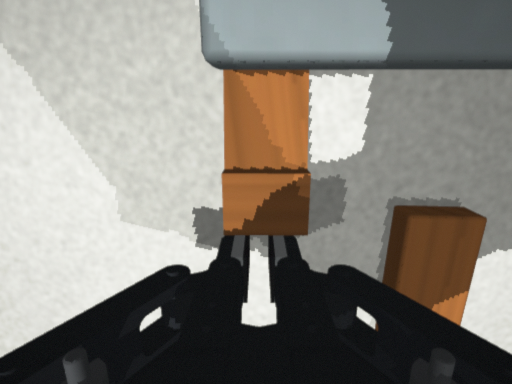

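The wedge is now flush, with the heel at (223..309, 235) and the base edge corner at about (200,65). Next I'll check the lateral offset.

```bash
python3 - <<'E'
from h import *
p=ctrl.camera_params('wrist');p['cam_to_world']=np.load('w4.npy')
for n,uv,z in [('heelL',(223,236),26),('heelR',(309.5,236),26),('slopeL',(223.5,85),12),('slopeR',(309,85),12),('cornerL',(200.5,40),52),('edge',(260,64),52),('edge2',(450,64),52)]:
    X=onz(p,uv,z);print(n,X.round(1),'along',round((X-F)@u,1),'aside',round((X-F)@a,1))
E
```

```text
heelL [ 512.1 -123.6   26. ] along -89.8 aside -15.2
heelR [ 551.8 -113.1   26. ] along -89.6 aside 25.8
slopeL [495.4 -56.9  12. ] along -21.0 aside -14.7
slopeR [533.2 -47.   12. ] along -21.0 aside 24.4
cornerL [490.9 -47.4  52. ] along -10.6 aside -16.7
edge [510.8 -49.4  52. ] along -17.6 aside 2.1
edge2 [569.5 -34.   52. ] along -17.5 aside 62.8
```

The wedge centre line is about 2 mm off the foot, and contact is expected after roughly 18 mm more. I'll push slowly while watching the force.

send_rows:
  commands:
    - [10,0,-3,0,0]
    - [10,0,-6,0,0]
    - [10,0,-9,0,0]
    - [10,0,-11,0,0]
    - [10,0,-13,0,0]

```text
clock: 6.35
eef_pos: [527.9, -117.7, 23.1]
tool_rot: [-3.134, 0.006, 0.256]
force: [0.0, -1.6, -0.9]
width: 9.7
```

send_rows:
  commands:
    - [10,0,-1,0,0]
    - [10,0,-2,0,0]

```text
clock: 6.55
eef_pos: [527.7, -116.6, 23.2]
tool_rot: [-3.136, 0.006, 0.256]
force: [2.0, -2.7, -0.5]
width: 10.2
```

send_rows:
  commands:
    - [10,0,-1,0,0]
    - [10,0,-1,0,0]

```text
clock: 6.75
eef_pos: [527.6, -116.5, 23.3]
tool_rot: [-3.137, 0.005, 0.255]
force: [0.3, -3.1, -2.2]
width: 9.9
```

```bash
python3 -c "
from h import *
where()"
```

```text
t 6.75 pos [ 527.6 -116.5   23.3] along -86.8 aside 1.6 rot [-3.1375  0.0052  0.255 ] f_u -3.1 f_a -0.5 fz -2.2 w 9.9
```

Contact. I'll increase the push gradually towards 10 N.

send_rows:
  commands:
    - [10,0,-2,0,0]
    - [10,0,-2,0,0]
    - [10,0,-2,0,0]

```text
clock: 7.05
eef_pos: [527.5, -115.6, 23.4]
tool_rot: [-3.139, 0.005, 0.254]
force: [0.6, -5.0, -1.4]
width: 10.0
```

```bash
python3 -c "
from h import *
where()"
```

```text
t 7.05 pos [ 527.5 -115.6   23.4] along -85.9 aside 1.7 rot [-3.1393  0.0046  0.2544] f_u -5.0 f_a -0.7 fz -1.4 w 10.0
```

send_rows:
  commands:
    - [10,0,-3,0,0]
    - [10,0,-3,0,0]
    - [10,0,-3,0,0]

```text
clock: 7.35
eef_pos: [527.4, -114.8, 23.6]
tool_rot: [3.14, 0.003, 0.253]
force: [0.7, -7.2, -1.9]
width: 10.0
```

```bash
python3 -c "
from h import *
where()"
```

```text
t 7.35 pos [ 527.4 -114.8   23.6] along -85.1 aside 1.8 rot [3.1402 0.0034 0.2531] f_u -7.2 f_a -1.1 fz -1.9 w 10.0
```

send_rows:
  commands:
    - [10,0,-4,0,0]
    - [10,0,-4,0,0]
    - [10,0,-4,0,0]
    - [10,0,-4,0,0]

```text
clock: 7.75
eef_pos: [527.4, -114.3, 23.9]
tool_rot: [3.135, 0.002, 0.251]
force: [1.5, -9.0, -3.4]
width: 10.1
```

```bash
python3 -c "
from h import *
where()"
```

```text
t 7.75 pos [ 527.4 -114.3   23.9] along -84.6 aside 1.9 rot [3.1346e+00 1.9000e-03 2.5110e-01] f_u -9.1 f_a -0.8 fz -3.4 w 10.1
```

send_rows:
  commands:
    - [10,0,-4.5,0,0]
    - [10,0,-4.5,0,0]
    - [10,0,-4.5,0,0]
    - [10,0,-4.5,0,0]

```text
clock: 8.15
eef_pos: [527.5, -114.0, 24.4]
tool_rot: [3.128, -0.0, 0.249]
force: [2.0, -11.1, -3.2]
width: 10.0
```

```bash
python3 - <<'E'
from h import *
where()
im=ctrl.get_image('side');cv2.imwrite('pics/s5.png',cv2.resize(im[130:290,170:370,::-1],None,fx=4,fy=3.75,interpolation=cv2.INTER_CUBIC))
p=ctrl.camera_params('wrist');im=ctrl.get_image('wrist');cv2.imwrite('pics/w5.png',im[...,::-1]);np.save('w5.npy',p['cam_to_world'])
where()
E
```

```text
t 8.15 pos [ 527.5 -114.    24.4] along -84.4 aside 2.1 rot [ 3.1278e+00 -1.0000e-04  2.4880e-01] f_u -11.3 f_a -0.9 fz -3.2 w 10.0
t 8.25 pos [ 527.5 -114.    24.4] along -84.4 aside 2.0 rot [ 3.1279e+00 -1.0000e-04  2.4880e-01] f_u -10.9 f_a -1.0 fz -2.0 w 10.1
```

View pics/w5.png

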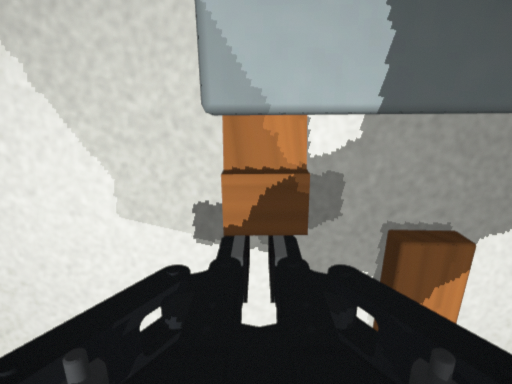

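View pics/s5.png

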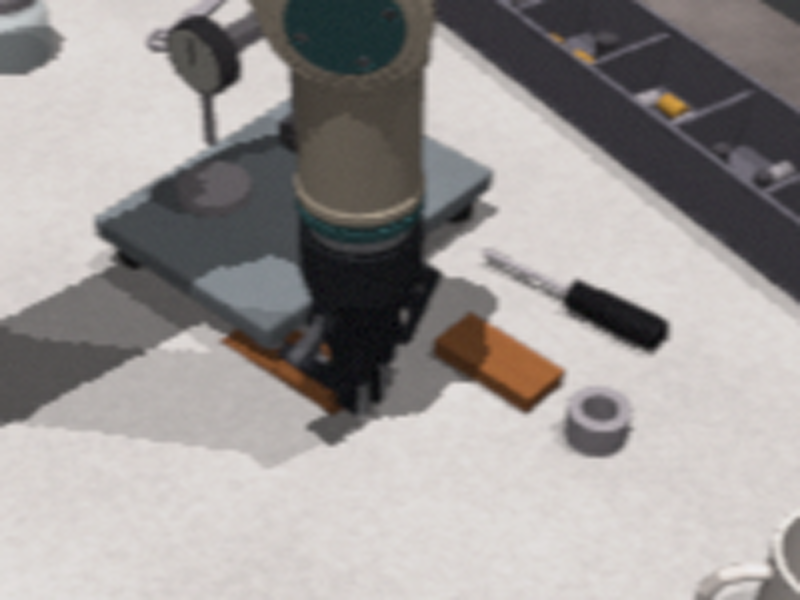

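The wedge is snug at about 11 N with the motion stopped, 2-3 mm further than first contact (which includes arm compliance). I'll check the geometry, then back off.

```bash
python3 - <<'E'
from h import *
p=ctrl.camera_params('wrist');p['cam_to_world']=np.load('w5.npy')
for n,uv,z in [('heelL',(222.5,235),26),('heelR',(309,235),26),('cornerL',(200,85),52),('edge',(260,106.5),52),('edge2',(450,106),52)]:
    X=onz(p,uv,z);print(n,X.round(1),'along',round((X-F)@u,1),'aside',round((X-F)@a,1))
E
```

```text
heelL [ 508.2 -107.6   26. ] along -73.3 aside -15.0
heelR [548.3 -97.3  26. ] along -73.5 aside 26.4
cornerL [490.1 -43.8  52. ] along -7.0 aside -16.5
edge [510.7 -45.5  52. ] along -13.8 aside 3.0
edge2 [571.9 -29.7  52. ] along -13.9 aside 66.2
```

send_rows:
  commands:
    - [10,0,5,0,0]
    - [10,0,15,0,0]
    - [10,0,30,0,0]
    - [10,0,30,-15,0]
    - [10,0,30,-50,0]

```text
clock: 8.75
eef_pos: [532.8, -142.4, 74.0]
tool_rot: [3.131, 0.004, 0.247]
force: [0.3, 1.0, -0.8]
width: 9.8
```

```bash
python3 - <<'E'
from h import *
where()
im=ctrl.get_image('side');cv2.imwrite('pics/s6.png',cv2.resize(im[130:290,170:370,::-1],None,fx=4,fy=3.75,interpolation=cv2.INTER_CUBIC))
where()
p=ctrl.camera_params('wrist');im=ctrl.get_image('wrist');cv2.imwrite('pics/w6.png',im[...,::-1]);np.save('w6.npy',p['cam_to_world'])
E
```

```text
t 8.75 pos [ 532.8 -142.4   74. ] along -113.1 aside 0.1 rot [3.131  0.0044 0.2472] f_u 0.9 f_a 0.5 fz -0.8 w 9.8
t 8.8 pos [ 536.3 -143.3   80.1] along -114.9 aside 3.2 rot [ 3.1266 -0.0043  0.2474] f_u 0.4 f_a 0.5 fz 3.2 w 10.1
```

View pics/w6.png

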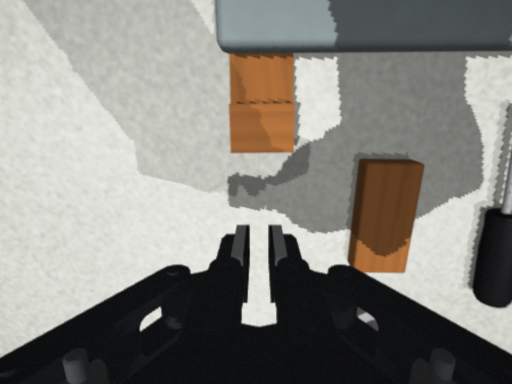

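View pics/s6.png

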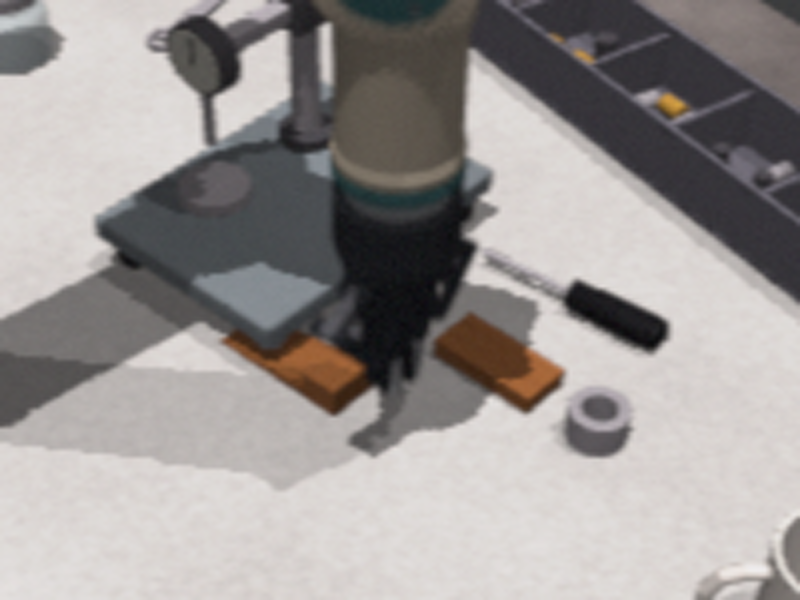

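Stand motion check: the wrist reading of the base edge shifted by a few mm, so I'll compare fixed-camera pictures from before and after.

```bash
python3 - <<'E'
from h import *
where()
t0=cv2.imread('pics/top0.png');t1=ctrl.get_image('top')[...,::-1].copy();cv2.imwrite('pics/top6.png',t1)
s0=cv2.imread('pics/side0.png');s1=ctrl.get_image('side')[...,::-1].copy();cv2.imwrite('pics/side6.png',s1)
def sh(a,b,x,y,w,h):
    A=cv2.cvtColor(a,6)[y:y+h,x:x+w].astype(np.float32);B=cv2.cvtColor(b,6)[y:y+h,x:x+w].astype(np.float32)
    return cv2.phaseCorrelate(A,B,cv2.createHanningWindow((w,h),5))
print('side: back-left corner',sh(s0,s1,188,178,40,34),'front corner',sh(s0,s1,218,195,44,30),'dial',sh(s0,s1,208,130,30,34))
print('top: ',sh(t0,t1,202,150,30,60),sh(t0,t1,212,195,30,34))
cv2.imwrite('pics/cmp.png',np.hstack([cv2.resize(i[170:260,190:290],None,fx=4,fy=4,interpolation=2) for i in(s0,s1)]))
cv2.imwrite('pics/cmpt.png',np.hstack([cv2.resize(i[140:240,200:300],None,fx=4,fy=4,interpolation=2) for i in(t0,t1)]))
E
```

```text
t 8.85 pos [ 537.  -143.3   78.9] along -115.1 aside 3.9 rot [ 3.1252 -0.0057  0.2482] f_u -0.6 f_a 0.1 fz 0.5 w 10.0
side: back-left corner ((0.02463869337143265, -0.3590357207796764), 0.7946844597657522) front corner ((0.8440556030736843, -0.11192485716400213), 0.7396041626400418) dial ((-0.12235059858418751, -0.1812767226490486), 0.9419776842549995)
top:  ((0.03746908899970691, 0.04067018015028978), 0.8902497673034668) ((0.2906076430705653, 0.030054808020643975), 0.5739468340520506)
```

View pics/cmp.png

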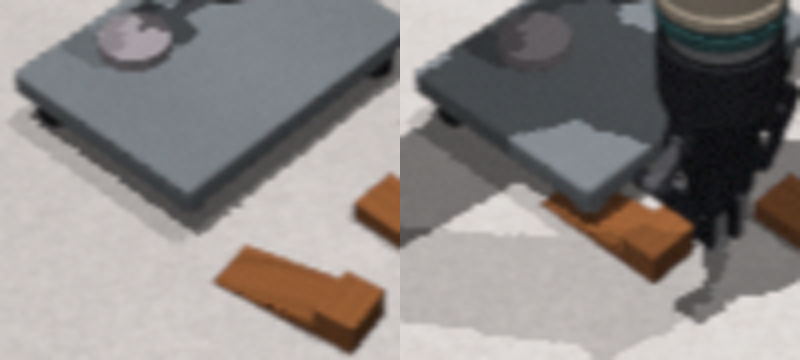

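View pics/cmpt.png

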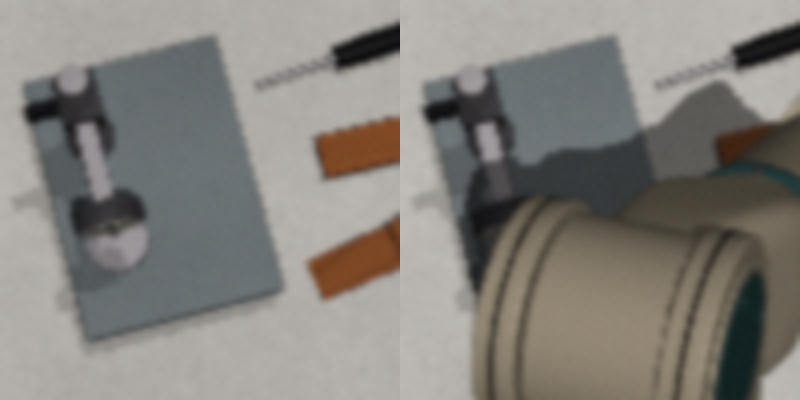

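The stand hasn't measurably moved: shifts are under 1 px (about 2 mm) in both fixed views, and the dial and column patches are under 0.2 px. The wedge sits under the corner with the hand away. Next comes the press.

```bash
python3 -c "
from h import *
X=F+2*u+2*a;X[2]=95;to(X)"
```

```text
shift [  -1.2 -115.3  -20.4] roll -0.3
```

send_rows:
  commands:
    - [0,0,0,-20,0]
    - [0,0,-30,-20,0]
    - [0,-1,-65,-20,0]
    - [0,-1,-100,-20,0]
    - [0,-1,-115,-20,0]

```text
clock: 9.45
eef_pos: [504.0, -26.5, 93.9]
tool_rot: [3.132, 0.001, 0.253]
force: [0.4, -0.1, -0.6]
width: 0.2
```

send_rows:
  commands:
    - [0,0,0,0,0]
    - [0,0,0,0,0]

```text
clock: 9.65
eef_pos: [504.1, -26.9, 93.7]
tool_rot: [3.131, 0.001, 0.254]
force: [-0.0, -1.3, -0.1]
width: -0.0
```

```bash
python3 - <<'E'
from h import *
where()
im=ctrl.get_image('side');cv2.imwrite('pics/s7.png',cv2.resize(im[130:290,170:370,::-1],None,fx=4,fy=3.75,interpolation=cv2.INTER_CUBIC))
X=F+2*u+2*a;X[2]=72;to(X)
E
```

```text
t 9.65 pos [504.1 -26.9  93.7] along 5.8 aside 1.3 rot [3.131e+00 8.000e-04 2.536e-01] f_u -1.2 f_a -0.4 fz -0.1 w -0.0
shift [ 0.6  2.5 21.9] roll -0.1
```

View pics/s7.png

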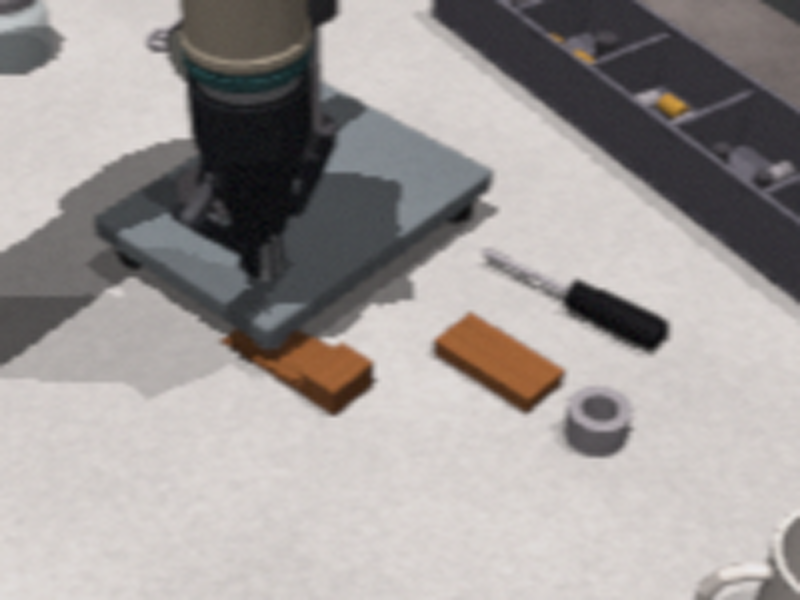

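The fingertips are over the corner, with the wedge in place and bystanders untouched. Lowering.

send_rows:
  commands:
    - [0,0,2,8,0]
    - [0,0,3,15,0]
    - [0,0,3,20,0]
    - [0,0,3,22,0]

```text
clock: 10.1
eef_pos: [504.8, -31.8, 71.0]
tool_rot: [3.13, 0.002, 0.251]
force: [0.7, 0.1, -0.2]
width: -0.1
```

send_rows:
  commands:
    - [0,0,0,2,0]
    - [0,0,0,4,0]

```text
clock: 10.3
eef_pos: [504.7, -31.9, 66.7]
tool_rot: [3.13, 0.002, 0.251]
force: [-0.4, -0.6, 0.3]
width: 0.3
```

```bash
python3 -c "
from h import *
where()"
```

```text
t 10.3 pos [504.7 -31.9  66.7] along 0.8 aside 0.7 rot [3.1304e+00 1.8000e-03 2.5060e-01] f_u -0.4 f_a -0.5 fz 0.3 w 0.3
```

send_rows:
  commands:
    - [0,0,0,1,0]
    - [0,0,0,2,0]
    - [0,0,0,2,0]

```text
clock: 10.6
eef_pos: [504.8, -32.0, 65.4]
tool_rot: [3.131, 0.001, 0.25]
force: [-2.3, 0.6, 6.4]
width: -0.4
```

```bash
python3 -c "
from h import *
where()"
```

```text
t 10.6 pos [504.8 -32.   65.4] along 0.8 aside 0.7 rot [3.1307e+00 1.3000e-03 2.5050e-01] f_u 1.1 f_a -2.1 fz 6.4 w -0.4
```

send_rows:
  commands:
    - [0,0,0,1.6,0]
    - [0,0,0,1.6,0]
    - [0,0,0,1.6,0]
    - [0,0,0,1.6,0]
    - [0,0,0,1.6,0]

```text
clock: 11.1
eef_pos: [504.8, -32.0, 65.2]
tool_rot: [3.131, 0.0, 0.25]
force: [-4.0, 0.1, 14.5]
width: -0.1
```

```bash
python3 -c "
from h import *
where()"
```

```text
t 11.1 pos [504.8 -32.   65.2] along 0.8 aside 0.7 rot [3.1313e+00 2.0000e-04 2.5040e-01] f_u 1.1 f_a -3.8 fz 14.5 w -0.1
```

14.5 N with the corner giving only about 0.2 mm. I'll hold a little longer, then lift.

send_rows:
  commands:
    - [0,0,0,1.6,0]
    - [0,0,0,1.6,0]
    - [0,0,0,1.6,0]
    - [0,0,0,1.6,0]

```text
clock: 11.5
eef_pos: [504.8, -32.0, 65.2]
tool_rot: [3.132, -0.001, 0.25]
force: [-3.1, 1.0, 16.5]
width: 0.2
```

```bash
python3 -c "
from h import *
where()"
```

```text
t 11.5 pos [504.8 -32.   65.2] along 0.7 aside 0.7 rot [ 3.132e+00 -1.000e-03  2.501e-01] f_u 1.7 f_a -2.8 fz 16.5 w 0.2
```

send_rows:
  commands:
    - [0,0,0,-4,0]
    - [0,0,0,-15,0]
    - [0,0,10,-40,0]
    - [0,0,40,-75,0]
    - [0,0,80,-100,0]

```text
clock: 12.0
eef_pos: [524.7, -107.5, 168.1]
tool_rot: [3.133, -0.002, 0.254]
force: [1.4, 0.1, 0.0]
width: -0.3
```

send_rows:
  commands:
    - [0,0,40,-20,0]
    - [0,0,80,-40,0]
    - [0,0,120,-70,0]
    - [0,0,160,-100,0]
    - [0,0,190,-120,0]

```text
clock: 12.5
eef_pos: [572.2, -293.7, 293.0]
tool_rot: [3.129, -0.003, 0.252]
force: [-0.1, 0.4, 0.7]
width: 0.0
```

```bash
python3 - <<'E'
from h import *
where()
im=ctrl.get_image('side')[...,::-1].copy();cv2.imwrite('pics/side8.png',im);cv2.imwrite('pics/s8.png',cv2.resize(im[100:290,150:370],None,fx=3.6,fy=3.1,interpolation=2))
p=ctrl.camera_params('wrist');im=ctrl.get_image('wrist');cv2.imwrite('pics/w8.png',im[...,::-1])
im=ctrl.get_image('top')[...,::-1].copy();cv2.imwrite('pics/top8.png',im);cv2.imwrite('pics/t8.png',cv2.resize(im[120:240,180:400],None,fx=3.6,fy=3.6,interpolation=2))
where()
E
```

```text
t 12.5 pos [ 572.2 -293.7  293. ] along -269.5 aside 0.1 rot [ 3.1289 -0.0033  0.2522] f_u 0.4 f_a 0.0 fz 0.7 w 0.0
t 12.65 pos [ 571.8 -293.5  291.7] along -269.2 aside -0.1 rot [ 3.129  -0.0033  0.2504] f_u 0.4 f_a 0.6 fz -1.8 w 0.3
```

View pics/s8.png

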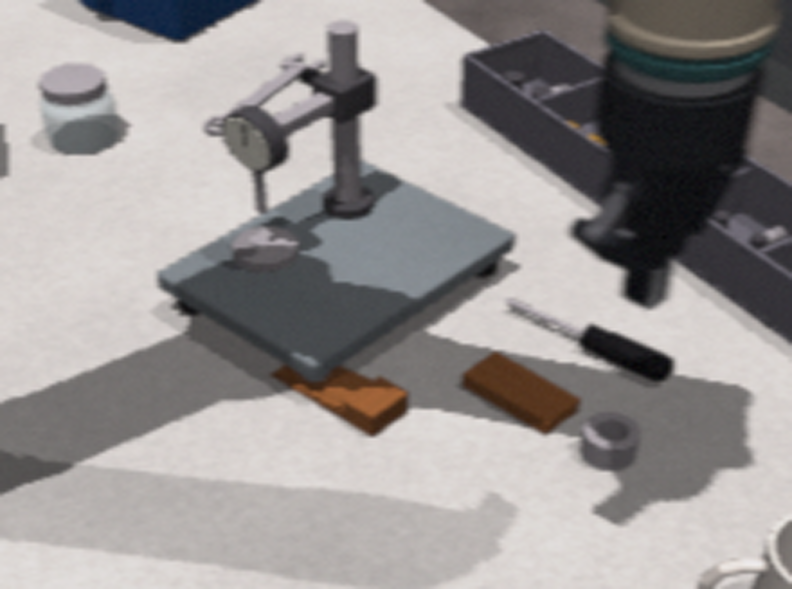

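View pics/t8.png

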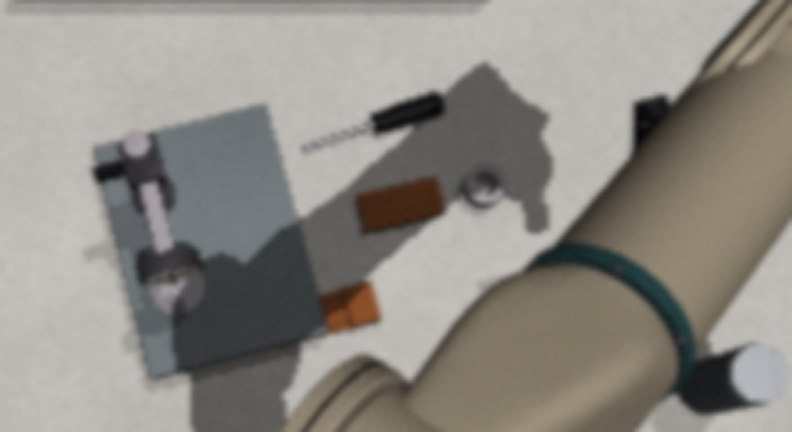

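View pics/w8.png

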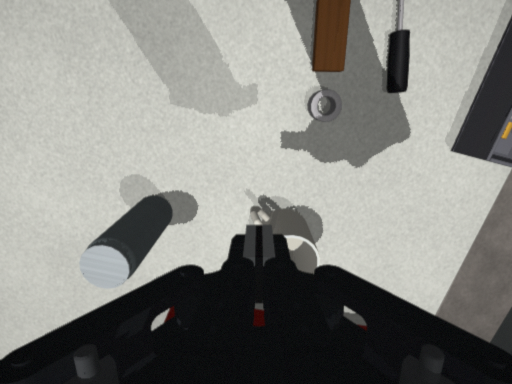

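The hand is clear of everything (z about 290 mm). The wedge is under the corner, and the offcut, bushing, driver, can and mug look in place. Last measurement of the stand shift and wedge position.

```bash
python3 - <<'E'
from h import *
t0=cv2.imread('pics/top0.png');t1=cv2.imread('pics/top8.png');s0=cv2.imread('pics/side0.png');s1=cv2.imread('pics/side8.png')
def sh(a,b,x,y,w,h):
    A=cv2.cvtColor(a,6)[y:y+h,x:x+w].astype(np.float32);B=cv2.cvtColor(b,6)[y:y+h,x:x+w].astype(np.float32)
    r=cv2.phaseCorrelate(A,B,cv2.createHanningWindow((w,h),5));return np.round(r[0],2),round(r[1],2)
print('side column',sh(s0,s1,228,100,32,70),'base left',sh(s0,s1,188,178,36,30),'right corner',sh(s0,s1,270,150,32,40),'column top',sh(s0,s1,232,98,32,30))
print('top column/dial',sh(t0,t1,200,150,32,60),'right edge',sh(t0,t1,240,145,30,40))
print('top driver',sh(t0,t1,260,140,46,24),'offcut side',sh(s0,s1,270,205,50,40))
ps=ctrl.camera_params('side');pt=ctrl.camera_params('top')
S=lambda U:((U[0]+.5)/3.6-.5+150,(U[1]+.5)/3.1-.5+100)
T=lambda U:((U[0]+.5)/3.6-.5+180,(U[1]+.5)/3.6-.5+120)
for n,X in [('sL',onz(ps,S((372,414)),26)),('sR',onz(ps,S((408,386)),26)),('s corner',onz(ps,S((318,366)),52)),('tL',onz(pt,T((380,321)),26)),('tR',onz(pt,T((372,283)),26)),('t corner',onz(pt,T((328,331)),52))]:
    print(n,X.round(1),'along',round((X-F)@u,1),'aside',round((X-F)@a,1))
E
```

```text
side column (array([0.01, 0.05]), 0.99) base left (array([ 0.11, -0.44]), 0.83) right corner (array([0.28, 0.07]), 0.96) column top (array([-0.09, -0.15]), 1.04)
top column/dial (array([-0.12, -0.08]), 0.98) right edge (array([0.07, 0.05]), 0.89)
top driver (array([-0.16, -0.06]), 0.82) offcut side (array([-0.28,  0.15]), 0.92)
sL [ 509.8 -104.4   26. ] along -70.6 aside -12.6
sR [549.7 -91.7  26. ] along -68.4 aside 29.2
s corner [493.4 -56.3  52. ] along -20.0 aside -16.4
tL [ 506.  -107.5   26. ] along -72.7 aside -17.1
tR [ 544.2 -100.2   26. ] along -75.2 aside 21.7
t corner [492.9 -54.4  52. ] along -17.9 aside -16.4
```

```bash
python3 -c "
from h import *
where();print(ctrl.finish_job())"
```

```text
t 12.65 pos [ 571.8 -293.5  291.7] along -269.2 aside -0.1 rot [ 3.129  -0.0033  0.2504] f_u 0.4 f_a 0.6 fz -1.8 w 0.3
the job is handed in; nothing more can be done
None
```

The wedge is snug under the short foot, the corner did not rock in the press check, and the job was handed in at 12.65 s.

- **Wedge:** I pushed it by its heel with the nearly closed fingertips along the stand's +y, without pinching or lifting it. It squared up on the way, and I ended the push at about 11 N, with no further movement.
- **Press check:** I pressed the corner above the foot at 14.5 to 16.5 N, for over half a second. It gave about 0.2 mm, then I took the hand well clear.
- **Wedge position:** The heel ends about 50 to 56 mm outside the base edge (nominal 54 mm). The wedge's centre line is about 2 mm off the foot.
- **Stand and other things:** In the fixed views the stand's column and dial shifted by at most about 0.15 px, and all stand patches by under 0.5 px (about 1 mm). The driver and offcut patches agreed to 0.3 px. I checked the bushing, can and mug by eye only, and the jar, carton and spanner were well away from the work.
- **Disagreement:** During the snug push, the wrist camera put the base edge about 4 mm farther along than before. The fixed cameras did not confirm any movement, so I took it as an error in picking the edge or from the tool tilting.

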